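# Clear the tray front, fetch the bronze collar behind, put the rest back

## Task

Fetch the bronze collar for chasing: first lift the spray can and the bottle that stand before it off the wooden tray and stand both upright on the bare plywood board, leaving the collar where it is until they are out of the way. Then lay the collar flat on the middle of the plaster block, leave it there, and stand the can and the bottle back upright on the tray, each on the very seat it had at the start. Do not tip the can or the bottle over, and leave the cast sprue cone and the cast vine where they lie.

Things in the scene. Friction and masses are not known exactly. Their poses are not given: they have to be found in the camera images.
- can_mid (a point): upright aerosol spray can, blue and white, 161 mm tall. Point: its centre, 80 mm above its foot; z is up its axis. Body 48 to 52 mm thick from the foot to 102 mm up, then a cap 47 mm thick that narrows to 39 at the top: best gripped low on the cap, about 118 mm above the foot. About 0.2 kg.
- bottle_mid (a point): upright round plastic bottle, white with a blue screw cap, 84 mm tall, 47 mm thick; point: its centre, 42 mm above its foot; z is up its axis. About 0.08 kg. Grip it about 60 mm above its foot.
- collar_mid (a point): turned bronze collar (thick stepped ring), outside 52 mm, 20 mm tall, lying flat on the tray; point: its centre, 10 mm above its underside; z is up. Grip it across the outside. About 0.18 kg.
- tray: wooden tray, fixed, 130 (its x, -68 to +62) x 178 (y) mm. Origin on its underside, x to its rear. Floor 22 mm above origin. Three dark round seats 58 mm wide: two in front at x -20, y +47 and -47 mm (can and bottle, either way round), the collar's at x +25, y 0. Fences 14 mm above the floor: front at x -61, sides at y +-82 from x -61 to +1, and a stub between the front seats (x -58 to -34).
- board: bare plywood board, fixed, 104 (its x) x 156 (y) mm, top 22 mm above its origin (centre of the underside). The side area: room for the can and bottle side by side, e.g. at y +42 and -42 mm.
- block: white plaster block, fixed, 78 (its x) x 126 (y) x 31 mm; origin at the centre of its underside, top 31 mm above it.
- shaft_top (a point): fixed obstacle: thick ribbed flexible shaft that arches over the bench, left of the work; point: its highest, 250 mm up. From above it runs straight from the bench edge by the robot, through this point, on ahead and to the left at 45 degrees, where it comes down after 0.25 m. All work lies right of it.
- sprue: bystander: cut-off bronze casting sprue, a cone 44 mm wide at its foot with a short stub on top, 46 mm tall, standing; origin under its centre. Not to be moved.
- vine_left: bystander: cast bronze vine lying flat, 53 x 194 x 13 mm, origin under the centre. Not to be moved.
Things that resemble listed ones, but are neither listed nor needed, are in the scene too. What is shaped like the part that bears can_mid but purple or red is not meant.

How it is judged:
By the outcome, as a careful person would: the job done as asked, in the order asked, and still so for the second after the job is handed in, with the robot touching nothing.
It also fails if it takes over 125 s, if anything falls off the work surface, if the arm or the gripper's body presses on something with over 40 N, if the wrist force passes 120 N, or if a joint passes its speed limit or range.

## Robot

A 6-joint arm with a two-finger parallel gripper is mounted at the origin on a cart in front of the work surface, level with it; the furniture and walls round the work are solid. World frame = base frame: x ahead of the robot, y to its left, z up, the work surface at z = 0. Lengths are in m, angles in rad, forces in N, time in s.
With the tool pointing down it reaches from about 0.375 to 0.9 m from the base axis. Payload 3.1 kg.
Tool frame: the origin (TCP) lies between the finger pads; the fingertips stand 19 mm ahead of it and the grasp point (between the pads) is the TCP; z points along the fingers, y is the direction in which the jaws open and shut (so a half turn about z gives the same grasp; the last joint's range is limited). The gripper opens to 85 mm and grips with 20 to 120 N. Pads are 22 mm wide; open, the fingers measure 114 mm over their backs; the gripper's body (76 mm by 85 mm) begins 54 mm behind the grasp point. The pads swing forward as they close: fully open they stand 13 mm farther back than shut.
Start: joints at [1.147, 0.527, 1.433, -0, 1.181, -0.178], TCP at [0.152, 0.606, 0.25] pointing down, gripper open.
Joint ranges: [-3.08, 3.08], [-0.75, 2.2], [0.22, 2.44], [-1.43, 4.57], [0, 2.65], [-2.85, 2.85]. Speed limits (rad/s): [2.79, 2.79, 3.14, 3.14, 3.14, 3.14].

## Interface

Orientations are given as a unit quaternion [x, y, z, w].
In Python, from station import manip, optics, job gives the robot as it stands.
- The arm moves only by the shell command python3 -m inch 'ROWS' [OPENING] [FORCE]. ROWS is JSON, one flat list of numbers, 4 for each row, row after row: the shift along the world's x, y, z in cm, then the turn about the world's z in rad. A call has 1 to 20 rows; each row shifts and turns the commanded pose from where the row before left it; what a row does not reach is not made up. A row lasts 1/8 s, in which the tool goes at most 62.5 mm and 10.7 degrees, less where a joint would pass 70% of its speed; a pose out of reach is approached as far as the arm can. A call with a gripper value outside its range is refused whole. OPENING is the opening in per cent of the stroke, from 0 (shut) to 100 (fully open), set as the call begins (- or left out, the last holds). The fingers move at their own pace and stop on an object; FORCE is the grip in N (left out, the last holds). Time passes only in rows, so rows that do not move let the fingers close. It gives the time, the measured TCP pose, the force and the opening at its end, in the units of the state.
- manip.sense(): the state, without advancing time (a new reading comes with each control period).
- optics.snapshot(name): name is "scene" or "top" or "wrist"; returns (picture, depth): 384x512x3 uint8, red, green, blue; 384x512 float32, m along the optical axis (not along the pixel's ray), 0 where there is no reading.
- optics.camera_model(name): a dict with "mtx" (3x3 intrinsics, pixels), "camera_from_world" (4x4, takes a point from world to camera coordinates); the wrist camera has in their place "tool_from_camera" (4x4, takes a point from camera to tool coordinates, whose origin is the TCP and whose axes are the flange's). Camera axes: x right, y up, looking along -z (the intrinsics and any distortion apply to the point x, -y, -z); pixel columns grow to the right and rows downward; lengths in m; the calibration is good to about 2 mm. A picture is of the moment at which its call begins: read the wrist's pose just before it. camera_model takes no time and is no camera call.
- job.sign_off(): hands the job in, once; it reports no verdict.
The state is a dict: "t": time; "q": joint angles; "qd": joint speeds; "tau": joint torques, N m; "tcp_pos": TCP position; "tool_rot": TCP orientation; "force": force on the tool from outside, world axes, zero at the start; "ft_torque": the same for the moment, N m; "finger_gap": opening from 0.0 (shut) to 1.0 (fully open).
Only numpy, scipy, OpenCV 4.12 (cv2) and the standard library are available. Lean on these libraries where they do the work, as an engineer would, in place of code of your own. Each camera call takes 0.05 s, during which the arm holds its last target.

## Working session

There is one attempt and no reset: what is moved stays moved. The work goes in short steps, Python scripts to look and compute and a shell command to move; the robot and the scene stay as the last step left them, time stands still between calls to the robot, and variables do not carry over. Pictures are saved under pics/ and viewed, and the job is handed in when it is done.

```bash
ls; mkdir -p pics; python3 - <<'E'
from station import manip, optics, job
import cv2,numpy as np
print(manip.sense())
for n in ["scene","top","wrist"]:
    p,d=optics.snapshot(n); cv2.imwrite(f"pics/{n}0.png",p[...,::-1]); np.savez(f"pics/{n}0.npz",p=p,d=d)
    m=optics.camera_model(n); print(n,{k:np.round(v,4).tolist() if not isinstance(v,str) else v for k,v in m.items()})
E
```

```text
pics
{'t': 0.0, 'q': array([ 1.14648932e+00,  5.28468973e-01,  1.43389918e+00, -1.70715512e-05,
        1.18138426e+00, -1.78514928e-01]), 'qd': array([-0.00262373, -0.00135994,  0.00212964, -0.00162079,  0.00029605,
        0.00171646]), 'tau': array([-3.38779125e-05, -4.42358565e+01, -1.78020555e+01, -3.44304844e-04,
        8.51510471e-03, -2.14511510e-05]), 'tcp_pos': array([0.15178226, 0.60559855, 0.24933283]), 'tool_rot': array([ 1.22583617e-01,  9.92457601e-01, -1.03354390e-03, -3.13045274e-04]), 'force': array([-0.32350477, -0.30019355, -0.41098118]), 'ft_torque': array([-0.02583172, -0.00168266, -0.00650091]), 'finger_gap': 0.9996820152452205}
scene {'mtx': [[366.2681, 0.0, 255.545], [0.0, 366.2681, 188.6013], [0.0, 0.0, 1.0]], 'camera_from_world': [[-0.2227, 0.9746, 0.0233, 0.222], [-0.5929, -0.1544, 0.7903, 0.206], [0.7738, 0.1622, 0.6123, -1.4908], [0.0, 0.0, 0.0, 1.0]]}
top {'mtx': [[430.7981, 0.0, 250.3808], [0.0, 430.7981, 183.6281], [0.0, 0.0, 1.0]], 'camera_from_world': [[-0.0178, -0.9997, -0.015, -0.0787], [0.9896, -0.0198, 0.1422, -0.6056], [-0.1424, -0.0124, 0.9897, -1.2317], [0.0, 0.0, 0.0, 1.0]]}
wrist {'mtx': [[272.2781, 0.0, 255.7881], [0.0, 272.2781, 193.8589], [0.0, 0.0, 1.0]], 'tool_from_camera': [[-0.0002, 0.9483, 0.3172, 0.0808], [1.0, 0.0005, -0.0007, 0.0004], [-0.0008, 0.3172, -0.9483, -0.125], [0.0, 0.0, 0.0, 1.0]]}
```

View pics/scene0.png

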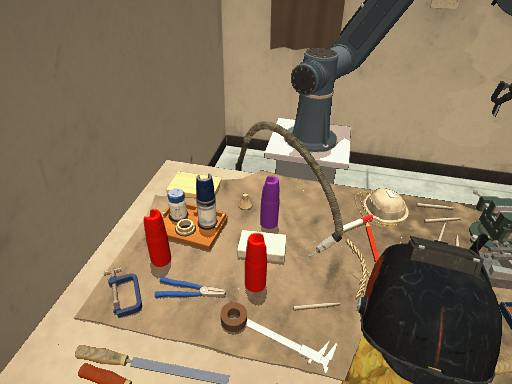

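View pics/top0.png

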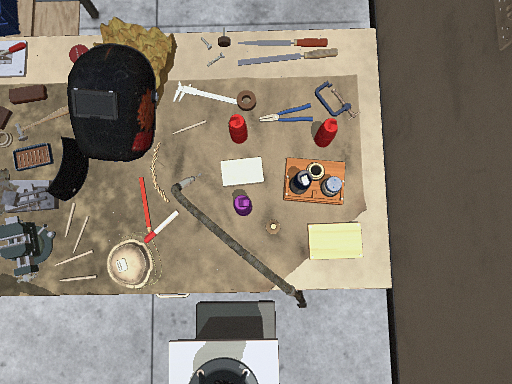

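View pics/wrist0.png

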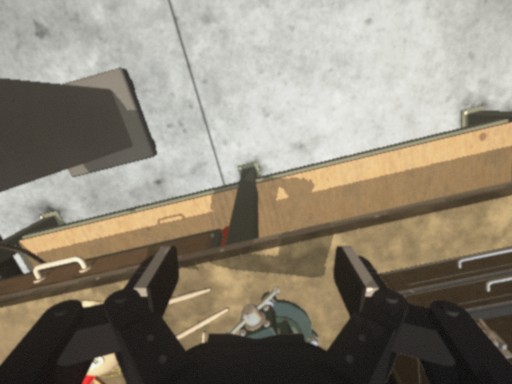

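The scene view shows the tray around (195,222) with bottle, can and collar, the board behind it and the block at (262,246). In the top view the tray is at (315,180), the board at (335,240), the block at (242,171), the sprue at (273,226) and the purple can at (243,204). The arm starts beyond the shaft, on its left. Next I'll measure.

```bash
cat > h.py <<'E'
import numpy as np,cv2
from station import manip, optics, job
def world(name,d,M=None):
    m=optics.camera_model(name); K=np.array(m["mtx"]); C=np.array(m["camera_from_world"]) if M is None else np.linalg.inv(M)
    v,u=np.mgrid[:d.shape[0],:d.shape[1]]
    X=np.stack([(u-K[0,2])/K[0,0]*d,-(v-K[1,2])/K[1,1]*d,-d,np.ones_like(d)],-1)
    return (X@np.linalg.inv(C).T)[...,:3]
def ray(name,u,v,z):
    m=optics.camera_model(name); K=np.array(m["mtx"]); I=np.linalg.inv(np.array(m["camera_from_world"]))
    r=I[:3,:3]@np.array([(u-K[0,2])/K[0,0],-(v-K[1,2])/K[1,1],-1]); o=I[:3,3]
    return o+r*(z-o[2])/r[2]
def proj(name,P):
    m=optics.camera_model(name); K=np.array(m["mtx"]); c=(np.array(m["camera_from_world"])@np.r_[P,1])[:3]
    return K[0,0]*c[0]/-c[2]+K[0,2],K[1,1]*-c[1]/-c[2]+K[1,2]
E
python3 - <<'E'
from h import *
f=np.load("pics/top0.npz");p,d=f["p"],f["d"]
W=world("top",d)
crop=p[90:300,200:380]; cv2.imwrite("pics/topc.png",cv2.resize(crop,(684,798),interpolation=cv2.INTER_CUBIC)[...,::-1][:600])
cv2.imwrite("pics/topc.png",cv2.resize(p[100:290,160:380],(792,684),interpolation=cv2.INTER_CUBIC)[:600,:,::-1])
hsv=cv2.cvtColor(p,cv2.COLOR_RGB2HSV)
for n,(u,v) in dict(tray=(315,200),board=(335,240),block=(242,171),sprue=(273,226),collar=(316,163),table=(290,130),fl=(316,190)).items(): print(n,W[v,u].round(4),hsv[v,u])
# board & block by height/colour
def rect(mask,z,name):
    n,l,s,c=cv2.connectedComponentsWithStats(mask.astype(np.uint8)); k=1+np.argmax(s[1:,4]); 
    ct=max(cv2.findContours((l==k).astype(np.uint8),0,2)[0],key=cv2.contourArea)[:,0]
    P=np.array([ray("top",u,v,z)[:2] for u,v in ct])
    r=cv2.minAreaRect((P*1000).astype(np.float32)); print(name,r,s[k])
H,S,V=[hsv[...,i].astype(int) for i in range(3)]
reg=np.zeros_like(H,bool); reg[210:265,300:370]=1
rect(reg&(H>22)&(H<40)&(S>60)&(V>200),.022,"board")
reg[:]=0; reg[150:193,210:270]=1
rect(reg&(S<50)&(V>190),.031,"block")
reg[:]=0; reg[150:210,275:355]=1
rect(reg&(H<14)&(S>140),.03,"tray")
# high points
for a,nm,(r0,r1,c0,c1),zz in [(0,"can",(160,200,275,325),.15),(0,"bottle",(165,205,315,350),.095),(0,"collar",(155,180,300,330),.038),(0,"purple",(190,220,230,255),.15),(0,"sprue",(215,240,262,285),.02)]:
    m=np.zeros_like(H,bool); m[r0:r1,c0:c1]=1; m&=W[...,2]>zz
    q=W[m]; print(nm,len(q),q.mean(0).round(4),q.min(0).round(4),q.max(0).round(4))
m=(W[...,2]>.2)&(W[...,2]<.3); m[:180]=0; m[310:]=0; q=W[m]; i=q[:,2].argmax(); print("shaft",q[i], q[::max(1,len(q)//10)].round(3))
E
```

```text
tray [ 0.5525 -0.2801  0.0344] [ 11 157 175]
board [ 0.4344 -0.3365  0.0183] [ 33  61 239]
block [ 0.6451 -0.0654  0.0272] [ 47  10 238]
sprue [ 0.4777 -0.1537  0.0472] [ 26  66 234]
collar [ 0.6614 -0.2858  0.0457] [ 21  78 238]
table [ 0.7754 -0.2156  0.0025] [ 19  71 166]
fl [ 0.5838 -0.2859  0.022 ] [ 13 153 204]
board ((398.1922912597656, -336.7520446777344), (32.240421295166016, 153.11802673339844), 1.2636829614639282) [310 247  53  13 519]
block ((644.630859375, -64.34452819824219), (75.64094543457031, 123.58343505859375), 5.261589050292969) [ 221  157   43   29 1021]
tray ((611.164794921875, -279.5577697753906), (175.0897216796875, 129.30343627929688), 84.21985626220703) [ 284  158   61   47 1344]
can 244 [ 0.5914 -0.2281  0.2094] [ 0.4225 -0.255   0.1509] [ 0.6186 -0.1059  1.304 ]
bottle 217 [ 0.5844 -0.3158  0.1493] [ 0.4225 -0.3453  0.0954] [ 0.6124 -0.1059  1.304 ]
collar 198 [ 0.6133 -0.2541  0.1619] [ 0.4225 -0.3127  0.038 ] [ 0.6628 -0.1059  1.304 ]
purple 130 [ 0.5341 -0.0636  0.1932] [ 0.4225 -0.1059  0.1501] [ 0.5576 -0.0467  1.304 ]
sprue 72 [ 0.4758 -0.1509  0.0852] [ 0.4225 -0.1663  0.02  ] [ 0.4907 -0.1059  1.304 ]
shaft [ 0.56762775 -0.7205147   0.2692893 ] [[ 0.577 -0.721  0.205]
 [ 0.537 -0.723  0.243]
 [ 0.515  0.046  0.202]
 [ 0.477 -0.721  0.214]
 [ 0.455 -0.722  0.209]
 [ 0.432 -0.723  0.232]
 [ 0.42  -0.067  0.246]
 [ 0.395 -0.098  0.241]
 [ 0.359 -0.719  0.214]
 [ 0.342 -0.157  0.21 ]
 [ 0.26  -0.722  0.204]]
```

View pics/topc.png

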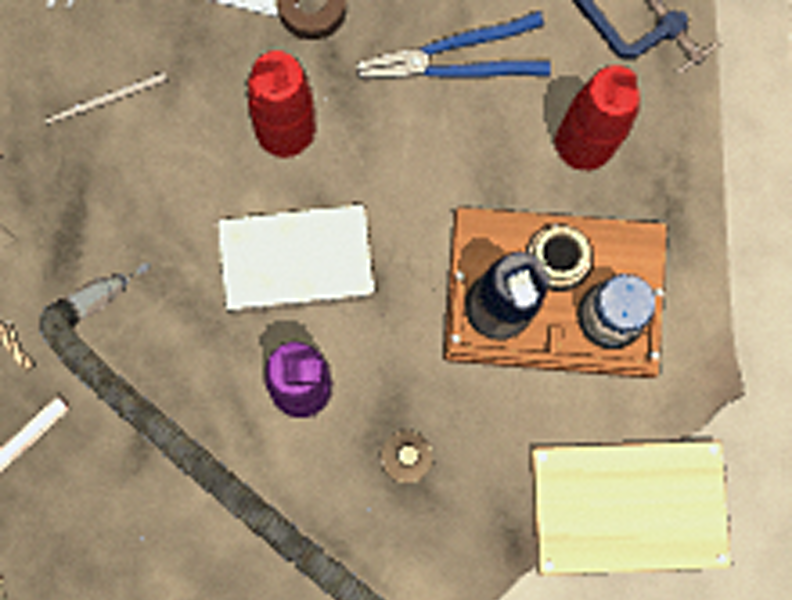

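```bash
python3 - <<'E'
from h import *
f=np.load("pics/top0.npz");p,d=f["p"],f["d"]
W=world("top",d); hsv=cv2.cvtColor(p,cv2.COLOR_RGB2HSV); H,S,V=[hsv[...,i].astype(int) for i in range(3)]
print(hsv[[225,240,255,235,222],[315,335,350,355,340]])
def comp(m,r,nm,z=None):
    b=np.zeros(m.shape,np.uint8); r0,r1,c0,c1=r; b[r0:r1,c0:c1]=m[r0:r1,c0:c1]
    n,l,s,c=cv2.connectedComponentsWithStats(b); k=1+np.argmax(s[1:,4]); k=l==k
    ct=max(cv2.findContours(k.astype(np.uint8),0,2)[0],key=cv2.contourArea)
    q=W[k]; print(nm,k.sum(),"med",np.median(q,0).round(4))
    if z is not None:
        P=np.array([ray("top",u,v,z)[:2] for u,v in ct[:,0]])*1000
        print("   rect",cv2.minAreaRect(P.astype(np.float32)),"circ",cv2.minEnclosingCircle(P.astype(np.float32)))
    return k
comp((H>20)&(H<40)&(V>215)&(S>40)&(S<140),(215,268,298,370),"board",.022)
comp((W[...,2]>.168)&(W[...,2]<.21),(160,200,280,322),"can top",.183)
comp((W[...,2]>.096)&(W[...,2]<.12),(168,200,318,350),"bottle top",.106)
comp((W[...,2]>.034)&(W[...,2]<.06),(155,180,305,328),"collar",.042)
comp((W[...,2]>.145)&(W[...,2]<.19),(190,220,225,260),"purple",.161)
comp((W[...,2]>.145)&(W[...,2]<.19),(105,145,310,345),"red R",.161)
comp((W[...,2]>.145)&(W[...,2]<.19),(105,145,225,255),"red L",.161)
comp((W[...,2]>.02)&(W[...,2]<.06),(215,240,262,285),"sprue",.0)
for u,v in [(178,188),(182,196),(190,203),(200,212),(215,225),(230,237),(245,249),(260,262),(280,278),(295,292),(190,181),(198,176)]:
    q=W[v-1:v+2,u-1:u+2].reshape(-1,3); print((u,v),q[q[:,2].argsort()[6]].round(3))
# block corners check, tray seats projected
o=np.array([.6142,-.2799]);a=np.radians(-5.8);R=np.array([[np.cos(a),-np.sin(a)],[np.sin(a),np.cos(a)]])
for s in [(-20,47),(-20,-47),(25,0)]: print(s,(o+R@np.array(s)/1000).round(4))
E
```

```text
[[ 32  60 243]
 [ 33  61 239]
 [ 33  61 238]
 [ 32  54 237]
 [ 17  59 100]]
board 2160 med [ 0.4254 -0.3397  0.0206]
   rect ((420.37652587890625, -330.86187744140625), (210.45858764648438, 127.95909118652344), 89.01909637451172) circ ((405.62506103515625, -330.6092834472656), 116.1740951538086)
can top 149 med [ 0.6032 -0.2287  0.1804]
   rect ((600.0226440429688, -231.49661254882812), (35.874168395996094, 41.775569915771484), 27.986875534057617) circ ((597.9848022460938, -232.12310791015625), 21.38747215270996)
bottle top 208 med [ 0.5907 -0.3236  0.1055]
   rect ((590.6407470703125, -322.4919738769531), (44.86424255371094, 42.46181106567383), 88.83769989013672) circ ((590.1654663085938, -323.2244567871094), 23.24541664123535)
collar 91 med [ 0.6438 -0.2878  0.0409]
   rect ((642.106689453125, -284.2579040527344), (42.88842010498047, 43.41272735595703), 49.88434600830078) circ ((642.1094970703125, -285.4960632324219), 23.69019317626953)
purple 159 med [ 0.5356 -0.0629  0.1579]
   rect ((536.6963500976562, -65.68951416015625), (37.355186462402344, 40.160606384277344), 89.02232360839
[... 486 characters left out ...]
537231445)
sprue 69 med [ 0.478  -0.1537  0.0292]
   rect ((479.8252868652344, -153.92660522460938), (27.09395408630371, 24.016645431518555), 88.94670867919922) circ ((478.400634765625, -153.97996520996094), 14.829872131347656)
(178, 188) [0.588 0.118 0.095]
(182, 196) [0.555 0.091 0.153]
(190, 203) [0.536 0.064 0.184]
(200, 212) [0.507 0.035 0.211]
(215, 225) [ 0.475 -0.001  0.235]
(230, 237) [ 0.447 -0.038  0.245]
(245, 249) [ 0.415 -0.077  0.245]
(260, 262) [ 0.383 -0.113  0.24 ]
(280, 278) [ 0.341 -0.162  0.208]
(295, 292) [ 0.298 -0.2    0.145]
(190, 181) [0.616 0.092 0.039]
(198, 176) [0.639 0.067 0.006]
(-20, 47) [ 0.5991 -0.2311]
(-20, -47) [ 0.5896 -0.3246]
(25, 0) [ 0.6391 -0.2824]
```

```bash
python3 - <<'E'
from h import *
c=np.array([(535,450),(722,442),(728,567),(541,575)])/3.6+[160,100]
P=np.array([ray("top",u,v,.022)[:2] for u,v in c]); print(P.round(4),P.mean(0))
c=np.array([(220,218),(364,205),(373,295),(228,310)])/3.6+[160,100]
P=np.array([ray("top",u,v,.031)[:2] for u,v in c]); print(P.round(4),P.mean(0))
E
python3 -m inch '[0,0,3,0, 0,0,5.5,0, 4,0,5.5,0, 5,0,2.5,0, 3,-4,0,0, 2,-5,0,-0.16, 2,-5,0,-0.16, 2,-5,0,-0.16, 2,-5,0,-0.16, 2,-5,0,-0.16, 2,-5,0,-0.16]' 100 40
```

```text
[[ 0.4798 -0.26  ]
 [ 0.4835 -0.4135]
 [ 0.3823 -0.4129]
 [ 0.3785 -0.2611]] [ 0.43103051 -0.33688214]
[[ 0.6776 -0.0031]
 [ 0.6862 -0.1237]
 [ 0.6099 -0.1296]
 [ 0.5998 -0.0091]] [ 0.64337748 -0.06638009]
t: 1.52
tcp_pos: [0.389, 0.2645, 0.4107]
tool_rot: [0.569, 0.822, -0.0, -0.0]
force: [0.4, 0.9, 0.2]
finger_gap: 1.005
```

```bash
python3 -m inch '[2,-5,0,-0.16, 2,-5,0,-0.16, 2,-5,0,-0.05, 2,-5,0,0, 2,-5,0,0, 2,-5,0,0, 2,-5,0,0, 2,-5,0,0, 2,-5,-2,0, 2,-3,-4,0, 0.8,-1.7,-5,0, 0,0,0,0, 0,0,0,0]'; python3 - <<'E'
from h import *
s=manip.sense(); print(s["q"].round(3),s["tcp_pos"].round(4),s["tool_rot"].round(4))
p,d=optics.snapshot("wrist"); cv2.imwrite("pics/w1.png",p[...,::-1]); np.savez("pics/w1.npz",p=p,d=d,pos=s["tcp_pos"],rot=s["tool_rot"])
p,d=optics.snapshot("scene"); cv2.imwrite("pics/s1.png",p[...,::-1])
E
```

```text
t: 3.15
tcp_pos: [0.5972, -0.2304, 0.3023]
tool_rot: [0.709, 0.705, 0.0, 0.001]
force: [-0.2, -0.7, -0.7]
finger_gap: 0.998
[-0.543  0.498  1.333  0.     1.31  -0.538] [ 0.5972 -0.2304  0.3023] [7.088e-01 7.054e-01 3.000e-04 6.000e-04]
```

View pics/w1.png

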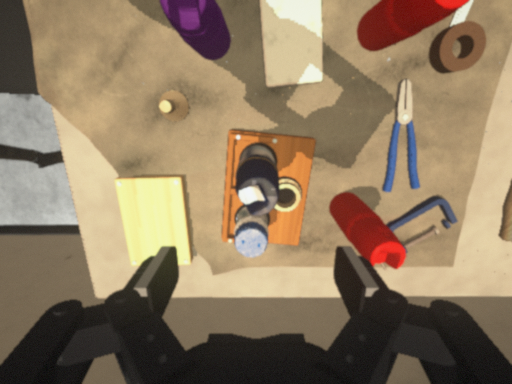

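View pics/s1.png

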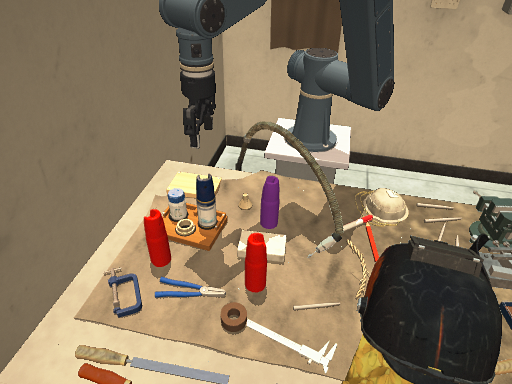

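```bash
cat >> h.py <<'E'
from scipy.spatial.transform import Rotation as Rn
def wmat(pos,rot):
    T=np.eye(4);T[:3,:3]=Rn.from_quat(rot).as_matrix();T[:3,3]=pos
    return T@np.array(optics.camera_model("wrist")["tool_from_camera"])
def wproj(P,M):
    K=np.array(optics.camera_model("wrist")["mtx"]); c=(np.linalg.inv(M)@np.r_[P,1])[:3]
    return K[0,0]*c[0]/-c[2]+K[0,2],K[1,1]*-c[1]/-c[2]+K[1,2]
def wray(u,v,z,M):
    K=np.array(optics.camera_model("wrist")["mtx"])
    r=M[:3,:3]@np.array([(u-K[0,2])/K[0,0],-(v-K[1,2])/K[1,1],-1]); o=M[:3,3]
    return o+r*(z-o[2])/r[2]
E
python3 - <<'E'
from h import *
f=np.load("pics/w1.npz");M=wmat(f["pos"],f["rot"]); print("cam",M[:3,3], "look",-M[:3,2])
for n,P in dict(tcp=f["pos"],can=(.6,-.231,.183),bot=(.59,-.324,.106),col=(.64,-.283,.042),sprue=(.478,-.154,.046),board=(.431,-.337,.022)).items(): print(n,np.round(wproj(np.array(P),M)))
print("scene tcp",proj("scene",f["pos"]), "top",proj("top",f["pos"]))
for nm,u,v,z in [("can",257,190,.183),("bot",252,238,.106),("collar",288,194,.042)]: print(nm,wray(u,v,z,M).round(4))
W=world("wrist",f["d"],M); 
for u,v in [(257,190),(252,240),(155,220),(290,65)]: print(W[v,u].round(4))
E
```

```text
cam [ 0.59799342 -0.14883709  0.42727381] look [ 6.77055734e-04 -3.16091159e-01 -9.48728581e-01]
tcp [254. 265.]
can [258. 195.]
bot [250. 243.]
col [284. 197.]
sprue [165. 108.]
board [153. 225.]
scene tcp (np.float64(202.0947117782441), np.float64(136.0562555180432)) top (np.float64(308.32337909479), np.float64(169.64387743576376))
can [ 0.5993 -0.2264  0.183 ]
bot [ 0.5929 -0.317   0.106 ]
collar [ 0.6463 -0.2777  0.042 ]
[ 0.5994 -0.2292  0.1743]
[ 0.5929 -0.3187  0.1083]
[ 0.4354 -0.327   0.0233]
[ 0.6445 -0.1011  0.031 ]
```

```bash
python3 - <<'E'
from h import *
f=np.load("pics/w1.npz");p=f["p"];M=wmat(f["pos"],f["rot"])
c=cv2.resize(p[120:265,105:330],None,fx=3.5,fy=3.5,interpolation=cv2.INTER_CUBIC)
def mk(P,col):
    u,v=wproj(np.array(P),M); cv2.circle(c,(int((u-105+.5)*3.5),int((v-120+.5)*3.5)),3,col,-1)
mk((.6,-.231,.183),(255,0,0));mk((.59,-.324,.106),(255,0,0));mk((.639,-.2824,.042),(255,0,0))
o=np.array([.6142,-.2799]);a=np.radians(-5.8);R=np.array([[np.cos(a),-np.sin(a)],[np.sin(a),np.cos(a)]])
for x in(-68,62):
  for y in (-89,89): mk((*(o+R@np.array([x,y])/1000),.022),(0,255,0))
for q in [(.4798,-.26),(.4835,-.4135),(.3823,-.4129),(.3785,-.2611)]: mk((*q,.022),(0,255,0))
cv2.imwrite("pics/w1c.png",c[...,::-1])
E
```

```text
(no output)
```

View pics/w1c.png

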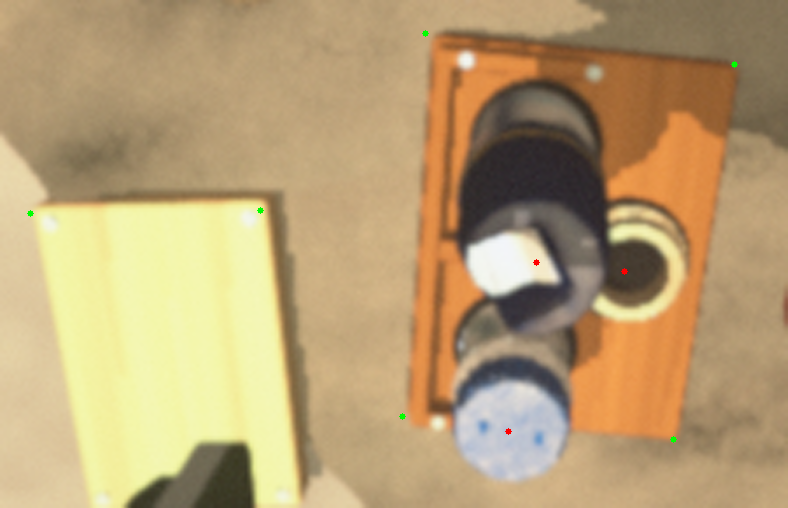

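Both views agree on the can at (0.600, -0.231). In the wrist view its top is near (257,190), the bottle cap is near (250,241) and the collar is near (287,197). Descending on the can.

```bash
python3 -m inch '[0.3,0,-3,0, 0,0,-4,0, 0,0,-4,0, 0,0,-3,0, 0,0,-1.5,0, 0,0,-0.7,0, 0,0,0,0, 0,0,0,0]' 100 40; python3 - <<'E'
from h import *
s=manip.sense(); print(s["tcp_pos"].round(4))
p,d=optics.snapshot("wrist"); cv2.imwrite("pics/w2.png",p[...,::-1])
E
```

```text
t: 4.25
tcp_pos: [0.6006, -0.2312, 0.1403]
tool_rot: [0.709, 0.705, 0.0, 0.001]
force: [0.1, 0.6, 0.5]
finger_gap: 1.0
[ 0.6006 -0.2312  0.1403]
```

View pics/w2.png

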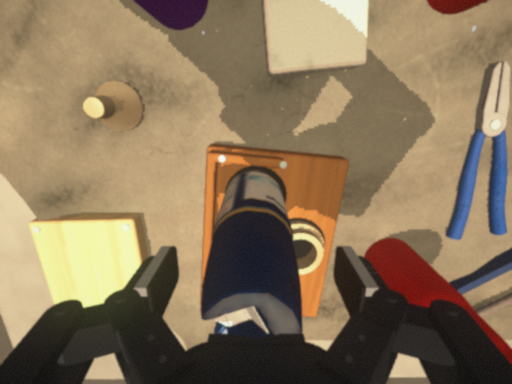

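The can stands centred between the fingers (cap about u=252, gap centre about 255). Closing.

```bash
python3 -m inch '[0,0,0,0, 0,0,0,0, 0,0,0,0, 0,0,0,0, 0,0,0,0, 0,0,0,0]' 0 40; python3 -m inch '[0,0,0,0, 0,0,0,0]';python3 -m inch '[0,0,0.5,0, 0,0,1,0, 0,0,2,0, 0,0,3,0, 0,0,3,0, 0,0,0,0]'; python3 - <<'E'
from h import *
s=manip.sense(); print(s["tcp_pos"].round(4))
p,d=optics.snapshot("scene"); cv2.imwrite("pics/s2.png",p[...,::-1])
E
```

```text
t: 5.05
tcp_pos: [0.5998, -0.2309, 0.1395]
tool_rot: [0.709, 0.705, -0.0, 0.0]
force: [-1.7, 0.6, 5.5]
finger_gap: 0.523
t: 5.3
tcp_pos: [0.5998, -0.2309, 0.1395]
tool_rot: [0.709, 0.705, -0.0, 0.0]
force: [-1.6, -0.0, 5.8]
finger_gap: 0.529
t: 6.05
tcp_pos: [0.6014, -0.2316, 0.2367]
tool_rot: [0.709, 0.705, 0.001, 0.003]
force: [0.5, 0.3, -3.2]
finger_gap: 0.531
[ 0.6014 -0.2316  0.2367]
```

View pics/s2.png

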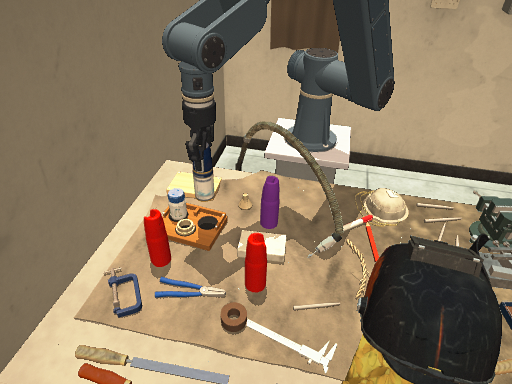

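The can is in the grip at 45 mm and clear of the tray. Taking it round the left of the bottle to the board's right half.

```bash
python3 -m inch '[-1,0,1,0, -2.5,0,1,0, -3.3,0,0,0, -3.5,-1,0,0, -3.2,-3,0,0, -2,-3.5,0,0, -1.3,-3.5,0,0, 0,-2.8,0,0, 0,-1.3,0,0, 0,0,0,0]'; python3 -m inch '[0,0,-3,0, 0,0,-3,0, 0,0,-2.6,0, 0,0,-1.5,0, 0,0,-0.8,0, 0,0,-0.4,0, 0,0,0,0, 0,0,0,0]';python3 - <<'E'
from h import *
s=manip.sense(); print(s["tcp_pos"].round(4),s["force"])
p,d=optics.snapshot("scene"); cv2.imwrite("pics/s3.png",cv2.resize(p[100:300,100:350],None,fx=3,fy=3)[...,::-1])
E
```

```text
t: 7.35
tcp_pos: [0.4313, -0.3817, 0.2532]
tool_rot: [0.709, 0.705, 0.0, -0.001]
force: [-0.4, 1.0, -2.6]
finger_gap: 0.524
t: 8.35
tcp_pos: [0.4321, -0.3822, 0.1416]
tool_rot: [0.709, 0.705, -0.0, 0.001]
force: [0.3, 0.8, -1.6]
finger_gap: 0.523
[ 0.4321 -0.3822  0.1416] [ 0.26654117  0.81168459 -1.62530068]
```

View pics/s3.png

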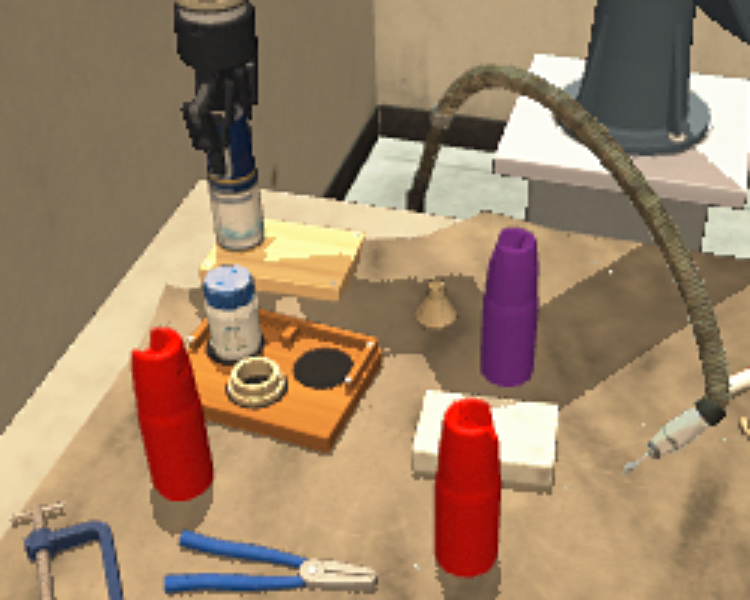

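```bash
python3 -m inch '[0,0,-0.1,0, 0,0,-0.1,0, 0,0,0,0]'; python3 -m inch '[0,0,0,0, 0,0,0,0, 0,0,0,0, 0,0,0,0]' 85; python3 -m inch '[0,0,1,0, 0,0,3,0, 0,0,5,0, 0,0,5,0, 0,0,0,0]' 100; python3 - <<'E'
from h import *
s=manip.sense(); print(s["tcp_pos"].round(4),s["force"])
p,d=optics.snapshot("wrist"); cv2.imwrite("pics/w4.png",p[...,::-1]); np.savez("pics/w4.npz",p=p,d=d,pos=s["tcp_pos"],rot=s["tool_rot"])
E
```

```text
t: 8.78
tcp_pos: [0.4319, -0.382, 0.1395]
tool_rot: [0.709, 0.705, -0.0, 0.0]
force: [-1.2, 0.4, 2.2]
finger_gap: 0.522
t: 9.28
tcp_pos: [0.4318, -0.3818, 0.1388]
tool_rot: [0.709, 0.705, 0.0, 0.0]
force: [-0.1, 0.1, -0.1]
finger_gap: 0.85
t: 9.9
tcp_pos: [0.4336, -0.384, 0.2843]
tool_rot: [0.709, 0.705, -0.001, 0.006]
force: [0.1, 0.0, -0.6]
finger_gap: 0.998
[ 0.4336 -0.384   0.2843] [ 0.11692902  0.00734402 -0.61126079]
```

View pics/w4.png

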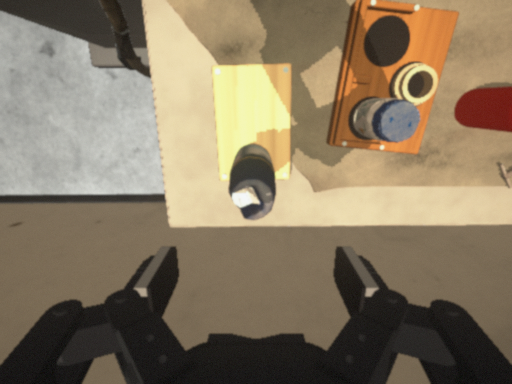

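The can stands upright on the board (its top at (248,200)). The empty can seat shows dark at (388,40), the collar at (414,84) and the bottle cap at (397,120). I'll get positions from this view too.

```bash
python3 - <<'E'
from h import *
f=np.load("pics/w4.npz");p=f["p"];M=wmat(f["pos"],f["rot"]);hsv=cv2.cvtColor(p,cv2.COLOR_RGB2HSV)
m=np.zeros((384,512),np.uint8);m[10:72,355:420]=(hsv[10:72,355:420,2]<70)
def fit(m,z,nm):
    ct=max(cv2.findContours(m,0,2)[0],key=cv2.contourArea); (u,v),ax,_=cv2.fitEllipse(ct); print(nm,(u,v),ax,wray(u,v,z,M).round(4))
fit(m,.022,"seat")
b=np.zeros((384,512),np.uint8);k=hsv[95:145,375:425]; b[95:145,375:425]=((k[...,0]>95)&(k[...,0]<125)&(k[...,1]>40)&(k[...,2]>90)); fit(b,.106,"bottle cap")
c=np.zeros((384,512),np.uint8);k=hsv[60:107,388:442]; c[60:107,388:442]=((k[...,0]>15)&(k[...,1]<110)&(k[...,2]>170)); fit(c,.042,"collar")
cv2.imwrite("pics/m.png",(m+b+c)*255)
print("w1 seats predicted px",wproj(np.array([.599,-.2311,.022]),M))
E
python3 -m inch '[2,1,-1,0, 4,2,-1,0, 4,1.5,-1,0, 4,1.2,-1,0, 1.8,0.1,-1,0, 0,0,-2,0, 0,0,0,0]'
```

```text
seat (386.1310729980469, 40.76337432861328) (40.65244674682617, 50.27554702758789) [ 0.6019 -0.2308  0.022 ]
bottle cap (390.75604248046875, 119.24951171875) (4.293830394744873, 5.439576625823975) [ 0.5817 -0.3212  0.106 ]
collar (416.5592346191406, 83.4583969116211) (36.69884490966797, 42.81718063354492) [ 0.6387 -0.2821  0.042 ]
w1 seats predicted px (np.float64(383.8029915389865), np.float64(41.06997520962673))
t: 10.82
tcp_pos: [0.5878, -0.323, 0.2058]
tool_rot: [0.709, 0.705, -0.001, -0.003]
force: [0.4, 0.1, 0.3]
finger_gap: 1.001
```

View pics/m.png

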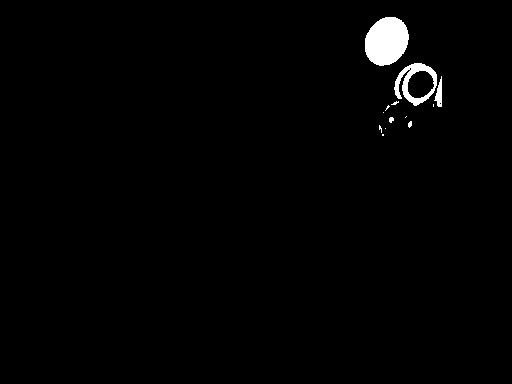

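The can seat agrees with the earlier figures; the bottle-cap mask failed here, so I keep (0.590, -0.324) from the top view. Going down on the bottle.

```bash
python3 -m inch '[0.2,-0.1,-2,0, 0,0,-3,0, 0,0,-3,0, 0,0,-2.5,0, 0,0,-1.3,0, 0,0,-0.5,0, 0,0,0,0, 0,0,0,0]'; python3 - <<'E'
from h import *
s=manip.sense(); print(s["tcp_pos"].round(4))
p,d=optics.snapshot("wrist"); cv2.imwrite("pics/w5.png",p[...,::-1])
E
```

```text
t: 11.82
tcp_pos: [0.5924, -0.3253, 0.087]
tool_rot: [0.709, 0.705, 0.0, 0.001]
force: [-0.4, 0.3, 0.3]
finger_gap: 1.0
[ 0.5924 -0.3253  0.087 ]
```

View pics/w5.png

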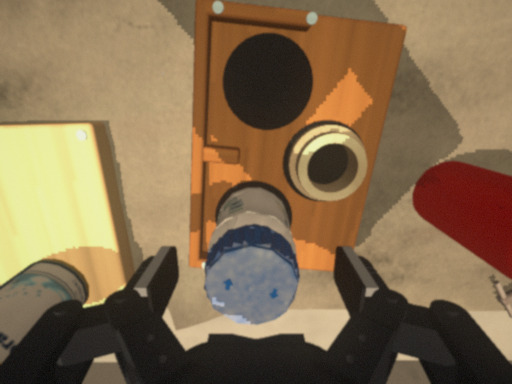

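```bash
python3 -m inch '[-0.1,0,-0.5,0, 0,0,0,0]'; python3 -m inch '[0,0,0,0, 0,0,0,0, 0,0,0,0, 0,0,0,0, 0,0,0,0, 0,0,0,0]' 0 25;python3 -m inch '[0,0,0,0, 0,0,0,0]';  python3 -m inch '[0,0,0.5,0, 0,0,1,0, 0,0,2,0, 0,0,3,0, 0,0,3,0, 0,0,0,0, 0,0,0,0]'
```

```text
t: 12.12
tcp_pos: [0.5905, -0.3246, 0.0806]
tool_rot: [0.709, 0.705, -0.0, -0.0]
force: [-0.2, 0.7, -0.0]
finger_gap: 1.0
t: 12.88
tcp_pos: [0.5908, -0.3249, 0.0811]
tool_rot: [0.709, 0.705, -0.0, 0.0]
force: [-1.4, 0.8, 2.9]
finger_gap: 0.53
t: 13.12
tcp_pos: [0.5908, -0.3248, 0.0811]
tool_rot: [0.709, 0.705, -0.0, -0.0]
force: [-2.1, -0.0, 4.3]
finger_gap: 0.536
t: 14.0
tcp_pos: [0.5905, -0.3245, 0.1759]
tool_rot: [0.709, 0.705, 0.0, -0.0]
force: [-0.6, 0.3, -1.8]
finger_gap: 0.531
```

```bash
python3 -m inch '[-1,1.5,0.5,0, -3,1.5,0.5,0, -4,0.5,0,0, -4,0,0,0, -2.5,0,0,0, -1.5,0,0,0, 0,0,0,0]'; python3 -m inch '[0,0,-2,0, 0,0,-3,0, 0,0,-2.6,0, 0,0,-1.5,0, 0,0,-0.7,0, 0,0,-0.5,0, 0,0,0,0, 0,0,0,0]';python3 - <<'E'
from h import *
s=manip.sense(); print(s["tcp_pos"].round(4),s["force"])
p,d=optics.snapshot("scene"); cv2.imwrite("pics/s6.png",cv2.resize(p[100:300,100:350],None,fx=3,fy=3)[...,::-1])
E
```

```text
t: 14.88
tcp_pos: [0.4301, -0.2896, 0.1853]
tool_rot: [0.709, 0.705, 0.0, -0.001]
force: [0.2, -0.2, -0.5]
finger_gap: 0.534
t: 15.88
tcp_pos: [0.4311, -0.2901, 0.0835]
tool_rot: [0.709, 0.705, -0.0, 0.001]
force: [0.4, -0.4, -1.0]
finger_gap: 0.532
[ 0.4311 -0.2901  0.0835] [ 0.40299089 -0.37833125 -1.01745396]
```

View pics/s6.png

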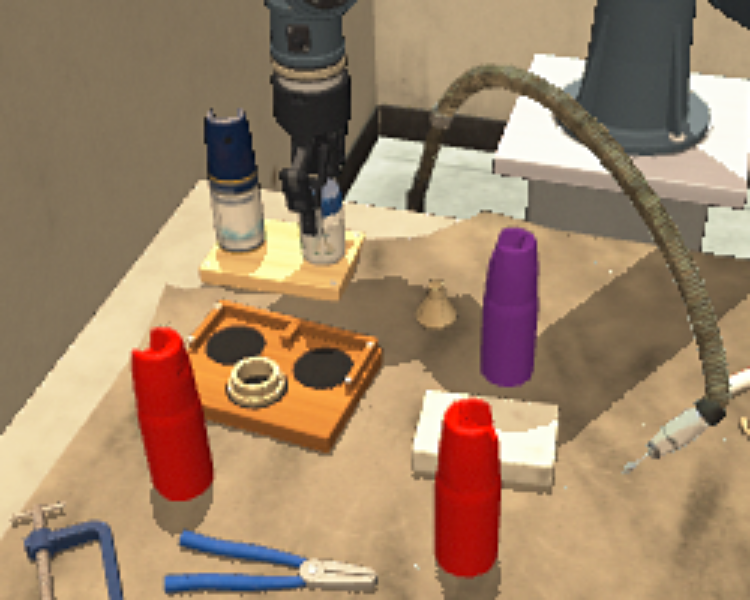

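```bash
python3 -m inch '[0,0,-0.1,0, 0,0,-0.1,0, 0,0,0,0]'; python3 -m inch '[0,0,0,0, 0,0,0,0, 0,0,0,0, 0,0,0,0]' 85; python3 -m inch '[0,0,1,0, 0,0,3,0, 0,0,5,0, 0,0,4,0, 0,0,0,0]' 100; python3 - <<'E'
from h import *
s=manip.sense(); print(s["tcp_pos"].round(4),s["force"])
p,d=optics.snapshot("top"); cv2.imwrite("pics/t7.png",cv2.resize(p[140:270,220:380],None,fx=4.5,fy=4.5,interpolation=2)[...,::-1]); np.savez("pics/t7.npz",p=p,d=d)
E
python3 -m inch '[3,0.1,0,0, 5,0.2,0,0, 5,0.2,0,0, 4.5,0.2,0,0, 2.5,0,-1,0, 1,0,-2,0, 0,0,0,0, 0,0,0,0]' 100;python3 - <<'E'
from h import *
s=manip.sense(); print(s["tcp_pos"].round(4),s["force"])
p,d=optics.snapshot("wrist"); cv2.imwrite("pics/w7.png",p[...,::-1]); np.savez("pics/w7.npz",p=p,d=d,pos=s["tcp_pos"],rot=s["tool_rot"])
E
```

```text
t: 16.3
tcp_pos: [0.4309, -0.2899, 0.0811]
tool_rot: [0.709, 0.705, -0.0, 0.0]
force: [0.4, 0.2, 2.4]
finger_gap: 0.529
t: 16.8
tcp_pos: [0.4308, -0.2898, 0.0808]
tool_rot: [0.709, 0.705, 0.0, -0.0]
force: [0.7, -0.3, 1.1]
finger_gap: 0.85
t: 17.42
tcp_pos: [0.4324, -0.2913, 0.2148]
tool_rot: [0.709, 0.705, -0.0, 0.004]
force: [-0.0, -0.6, 0.1]
finger_gap: 1.001
[ 0.4324 -0.2913  0.2148] [-0.03971867 -0.59399297  0.1153459 ]
t: 18.48
tcp_pos: [0.6394, -0.2827, 0.18]
tool_rot: [0.709, 0.705, -0.0, -0.001]
force: [0.1, -0.6, -0.8]
finger_gap: 1.0
[ 0.6394 -0.2827  0.18  ] [ 0.09683433 -0.63026081 -0.82902538]
```

View pics/t7.png

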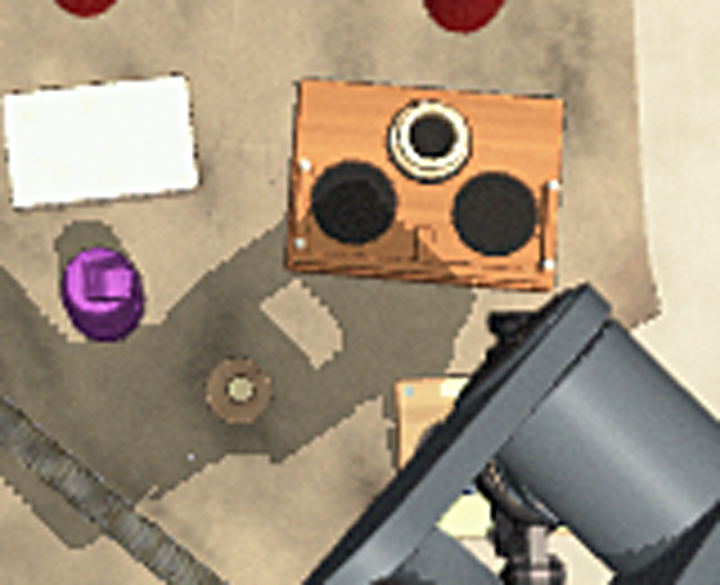

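View pics/w7.png

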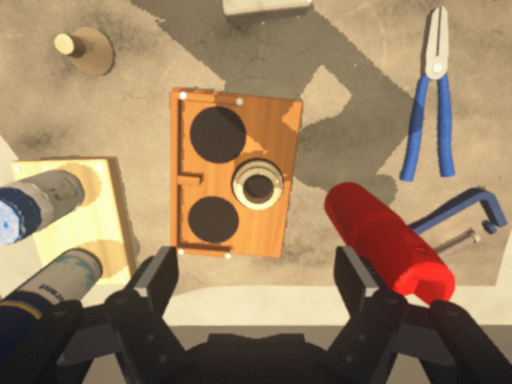

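Both round things stand on the board, clear of each other. In the wrist view the seats are at (218,134) and (213,218), the collar at (259,184). Now measuring those three.

```bash
python3 - <<'E'
from h import *
f=np.load("pics/w7.npz");p=f["p"];M=wmat(f["pos"],f["rot"]);hsv=cv2.cvtColor(p,cv2.COLOR_RGB2HSV)
t=np.load("pics/t7.npz");ht=cv2.cvtColor(t["p"],cv2.COLOR_RGB2HSV)
def fit(h,R,sel,z,nm,ry):
    r0,r1,c0,c1=R; m=np.zeros((384,512),np.uint8); m[r0:r1,c0:c1]=sel(h[r0:r1,c0:c1].astype(int))
    ct=max(cv2.findContours(m,0,2)[0],key=cv2.contourArea); (u,v),ax,_=cv2.fitEllipse(ct); print(nm,np.round((u,v),1),np.round(ax,1),ry(u,v,z).round(4))
wr=lambda u,v,z:wray(u,v,z,M); tr=lambda u,v,z:ray("top",u,v,z)
dark=lambda k:k[...,2]<75
br=lambda k:(k[...,1]<115)&(k[...,2]>150)
fit(hsv,(100,168,185,250),dark,.022,"w can seat",wr)
fit(hsv,(190,250,183,243),dark,.022,"w bot seat",wr)
fit(hsv,(165,203,240,280),dark,.042,"w collar hole",wr)
fit(hsv,(155,213,228,287),br,.038,"w collar",wr)
fit(ht,(170,197,285,311),dark,.022,"t can seat",tr)
fit(ht,(172,199,318,342),dark,.022,"t bot seat",tr)
fit(ht,(160,180,305,327),dark,.042,"t collar hole",tr)
fit(ht,(158,184,303,328),br,.038,"t collar",tr)
fit(ht,(150,192,218,268),lambda k:(k[...,1]<50)&(k[...,2]>190),.031,"t block",tr)
E
```

```text
w can seat [227.6 123.5] [22.2 40. ] [ 0.6119 -0.2202  0.022 ]Traceback (most recent call last):
  File "<stdin>", line 11, in <module>
  File "<stdin>", line 6, in fit
ValueError: max() iterable argument is empty
```

```bash
python3 - <<'E'
from h import *
f=np.load("pics/w7.npz");p=f["p"];M=wmat(f["pos"],f["rot"]);hsv=cv2.cvtColor(p,cv2.COLOR_RGB2HSV)
print(hsv[[134,140,218,184,220],[218,205,213,259,213]], hsv[160,200])
t=np.load("pics/t7.npz");ht=cv2.cvtColor(t["p"],cv2.COLOR_RGB2HSV)
def fit(h,R,sel,z,nm,ry):
    r0,r1,c0,c1=R; m=np.zeros((384,512),np.uint8); m[r0:r1,c0:c1]=sel(h[r0:r1,c0:c1].astype(int))
    ct=max(cv2.findContours(m,0,2)[0],key=cv2.contourArea); (u,v),ax,_=cv2.fitEllipse(ct); print(nm,np.round((u,v),1),np.round(ax,1),ry(u,v,z).round(4))
wr=lambda u,v,z:wray(u,v,z,M); tr=lambda u,v,z:ray("top",u,v,z)
dark=lambda k:(k[...,2]<100)&(k[...,1]<130)
br=lambda k:(k[...,1]<115)&(k[...,2]>140)
fit(hsv,(100,168,185,250),dark,.022,"w can seat",wr)
fit(hsv,(190,250,183,243),dark,.022,"w bot seat",wr)
fit(hsv,(165,203,242,278),dark,.042,"w collar hole",wr)
fit(hsv,(155,213,228,287),br,.038,"w collar",wr)
fit(ht,(170,197,285,311),dark,.022,"t can seat",tr)
fit(ht,(172,199,318,342),dark,.022,"t bot seat",tr)
fit(ht,(160,180,305,327),dark,.042,"t collar hole",tr)
fit(ht,(158,184,303,328),br,.038,"t collar",tr)
fit(ht,(150,192,218,268),lambda k:(k[...,1]<50)&(k[...,2]>190),.031,"t block",tr)
E
```

```text
[[15 87 76]
 [12 85 81]
 [16 89 83]
 [13 96 80]
 [14 92 83]] [ 15 168 244]
w can seat [217.7 134.4] [52.6 55.5] [ 0.6013 -0.2309  0.022 ]
w bot seat [213.  219.3] [43.4 48. ] [ 0.5912 -0.3252  0.022 ]
w collar hole [257.7 186.1] [22.1 27.3] [ 0.6419 -0.2803  0.042 ]
w collar [256.9 185.2] [46.7 48.1] [ 0.641  -0.2805  0.038 ]
t can seat [298.1 184.6] [17.6 18.5] [ 0.6012 -0.233   0.022 ]
t bot seat [329.6 187.1] [17.4 18.3] [ 0.5916 -0.3269  0.022 ]
t collar hole [315.5 169.7] [8.9 9.5] [ 0.6419 -0.284   0.042 ]
t collar [315.3 170.5] [16.4 17.1] [ 0.6401 -0.2839  0.038 ]
t block [241.1 171. ] [28.7 50. ] [ 0.6445 -0.063   0.031 ]
```

Two views agree: seats at (0.601, -0.232) and (0.591, -0.326), collar at (0.641, -0.2825). Narrowing the fingers to about 66 mm and going down on the collar.

```bash
python3 -m inch '[0.15,0,-3,0, 0,0,-4,0, 0,0,-3,0, 0,0,-2,0, 0,0,-1,0, 0,0,-0.4,0, 0,0,0,0, 0,0,0,0]' 78 40; python3 - <<'E'
from h import *
s=manip.sense(); print(s["tcp_pos"].round(4),s["force"])
p,d=optics.snapshot("wrist"); cv2.imwrite("pics/w8.png",p[...,::-1])
p,d=optics.snapshot("scene"); cv2.imwrite("pics/s8.png",cv2.resize(p[150:270,120:280],None,fx=4.5,fy=4.5,interpolation=2)[...,::-1])
E
```

```text
t: 19.52
tcp_pos: [0.643, -0.2832, 0.048]
tool_rot: [0.709, 0.705, 0.0, 0.001]
force: [-0.6, 0.5, 0.2]
finger_gap: 0.783
[ 0.643  -0.2832  0.048 ] [-0.63758413  0.54295738  0.24264714]
```

View pics/w8.png

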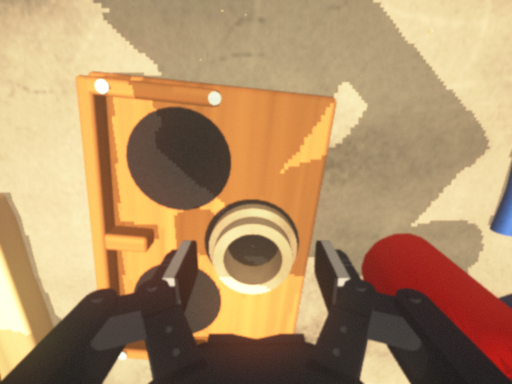

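View pics/s8.png

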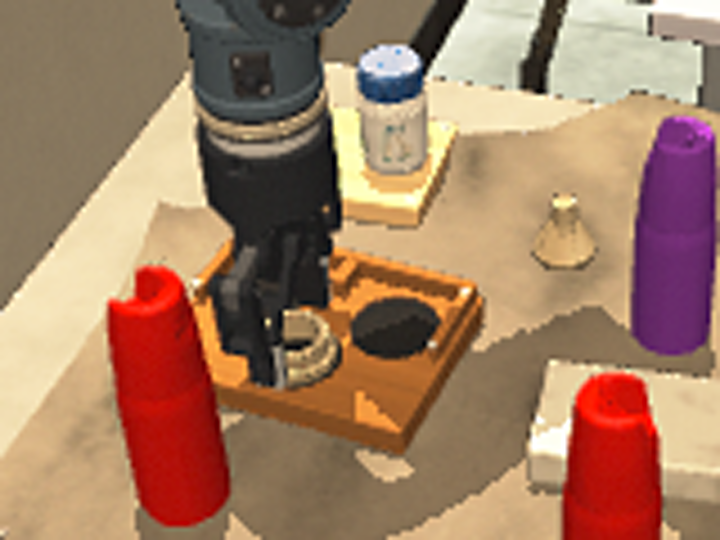

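```bash
python3 - <<'E'
from h import *
for P in [(.641,-.2825,.042),(.643+.033,-.2832,.029),(.643+.033,-.2832+.011,.029),(.643+.033,-.2832-.011,.029),(.6,-.232,.022)]:
    u,v=proj("scene",np.array(P)); print(P,round((u-120)*4.5),round((v-150)*4.5))
E
python3 -m inch '[-0.1,0,-0.3,0, 0,0,-0.3,0, 0,0,0,0]'
```

```text
(0.641, -0.2825, 0.042) 293 332
(0.676, -0.2832, 0.029) 272 386
(0.676, -0.2722, 0.029) 290 389
(0.676, -0.2942, 0.029) 255 383
(0.6, -0.232, 0.022) 395 325
t: 20.0
tcp_pos: [0.641, -0.2826, 0.0403]
tool_rot: [0.709, 0.705, -0.0, -0.0]
force: [0.3, -1.1, -0.7]
finger_gap: 0.775
```

```bash
python3 -m inch '[0,0.1,0.25,0, 0,0,0,0]'; python3 -m inch '[0,0,0,0, 0,0,0,0, 0,0,0,0, 0,0,0,0, 0,0,0,0]' 0 50;python3 -m inch '[0,0,0,0, 0,0,0,0]';python3 - <<'E'
from h import *
p,d=optics.snapshot("wrist"); cv2.imwrite("pics/w9.png",p[...,::-1])
E
```

```text
t: 20.25
tcp_pos: [0.6416, -0.2818, 0.0437]
tool_rot: [0.709, 0.705, 0.0, 0.0]
force: [-0.4, -0.4, 0.1]
finger_gap: 0.781
t: 20.88
tcp_pos: [0.6415, -0.282, 0.0442]
tool_rot: [0.709, 0.705, 0.0, 0.0]
force: [-0.5, 1.1, 4.8]
finger_gap: 0.54
t: 21.12
tcp_pos: [0.6415, -0.282, 0.0441]
tool_rot: [0.709, 0.705, 0.0, 0.0]
force: [-1.0, 0.2, 5.1]
finger_gap: 0.536
```

View pics/w9.png

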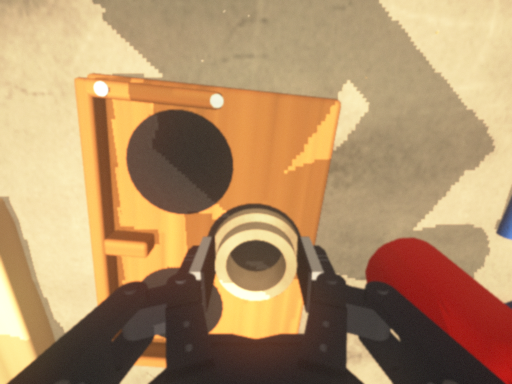

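The fingers hold the collar round its upper step (about 46 mm). Lifting gently to test.

```bash
python3 -m inch '[0,0,0.3,0, 0,0,0.5,0, 0,0,1,0, 0,0,2,0, 0,0,3,0, 0,0,3,0, 0,0,0,0, 0,0,0,0]' 0 60;python3 - <<'E'
from h import *
s=manip.sense(); print(s["force"])
p,d=optics.snapshot("wrist"); cv2.imwrite("pics/w10.png",p[...,::-1])
p,d=optics.snapshot("scene"); cv2.imwrite("pics/s10.png",cv2.resize(p[110:270,120:320],None,fx=3.75,fy=3.75,interpolation=2)[...,::-1])
E
```

```text
t: 22.18
tcp_pos: [0.6408, -0.2815, 0.1411]
tool_rot: [0.709, 0.705, -0.0, -0.0]
force: [0.3, 0.1, -1.6]
finger_gap: 0.536
[ 0.33084313  0.14923079 -1.60971846]
```

View pics/w10.png

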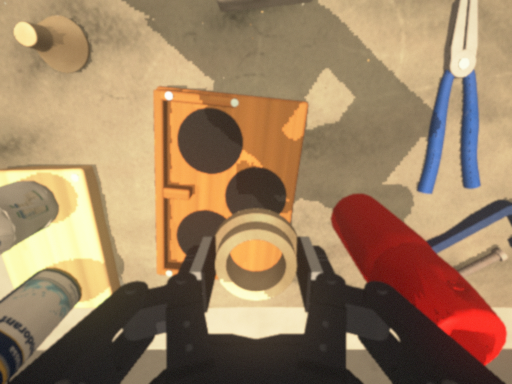

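View pics/s10.png

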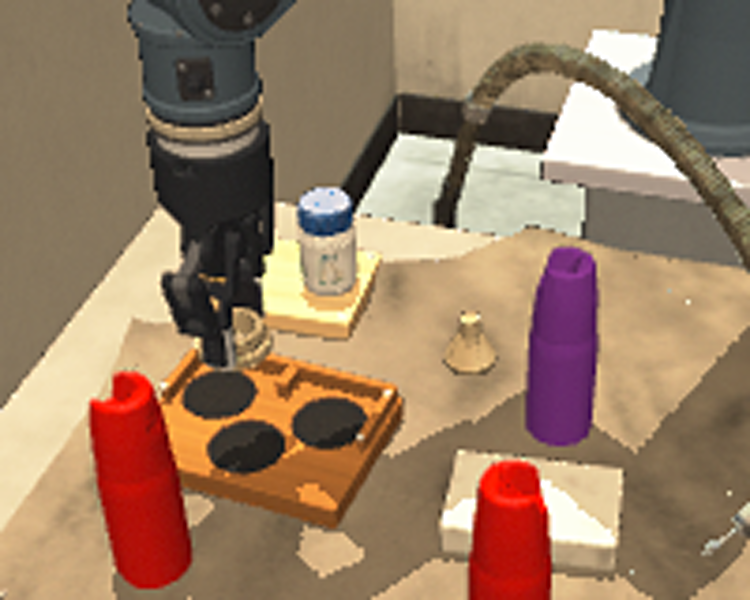

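The collar came up level, seats empty at (245,442)-type positions in the scene view. Carrying it towards the block, stopping short to measure the block from the wrist.

```bash
python3 -m inch '[0.1,1.5,1,0, 0.1,3,1,0, 0.1,4,1,0, 0,2.5,0,0, 0,0,0,0, 0,0,0,0]';python3 - <<'E'
from h import *
s=manip.sense(); print(s["tcp_pos"])
p,d=optics.snapshot("wrist"); cv2.imwrite("pics/w11.png",p[...,::-1]); M=wmat(s["tcp_pos"],s["tool_rot"])
h=cv2.cvtColor(p,cv2.COLOR_RGB2HSV).astype(int)
c=wproj(np.array([.6445,-.065,.031]),M); print(c)
m=((h[...,1]<70)&(h[...,2]>120)).astype(np.uint8); 
u,v=map(int,c); mm=np.zeros_like(m); mm[max(0,v-90):v+90,max(0,u-70):u+70]=m[max(0,v-90):v+90,max(0,u-70):u+70]
n,l,st,_=cv2.connectedComponentsWithStats(mm); k=1+st[1:,4].argmax(); ct=max(cv2.findContours((l==k).astype(np.uint8),0,2)[0],key=cv2.contourArea)[:,0]
print(st[k]); P=np.array([wray(a,b,.031,M)[:2] for a,b in ct]); print(cv2.minAreaRect((P*1000).astype(np.float32)))
E
```

```text
t: 23.02
tcp_pos: [0.6443, -0.1722, 0.1709]
tool_rot: [0.709, 0.705, -0.0, 0.0]
force: [-0.2, -0.8, -1.7]
finger_gap: 0.531
[ 0.64434994 -0.17222027  0.17093912]
(np.float64(254.4232354232102), np.float64(72.8919897384467))
[  206     0    95   142 11533]
((646.2970581054688, -65.18635559082031), (75.12982940673828, 118.55614471435547), 5.0345258712768555)
```

View pics/w11.png

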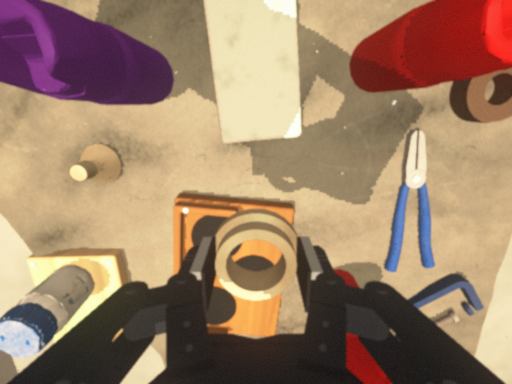

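```bash
python3 -m inch '[0,2,0,0, 0,3,0,0, 0.1,3,0,0, 0,2,0,0, 0,0.9,0,0, 0,0,0,0]';python3 -m inch '[0,0,-2,0, 0,0,-3,0, 0,0,-3,0, 0,0,-2,0, 0,0,-0.7,0, 0,0,-0.4,0, 0,0,0,0]';python3 - <<'E'
from h import *
s=manip.sense(); print(s["tcp_pos"],s["force"])
p,d=optics.snapshot("scene"); cv2.imwrite("pics/s12.png",cv2.resize(p[110:310,150:400],None,fx=3,fy=3,interpolation=2)[...,::-1])
p,d=optics.snapshot("wrist"); cv2.imwrite("pics/w12.png",p[...,::-1])
E
```

```text
t: 23.82
tcp_pos: [0.6454, -0.0625, 0.1714]
tool_rot: [0.709, 0.706, -0.0, 0.0]
force: [-0.5, -0.5, -1.4]
finger_gap: 0.538
t: 24.7
tcp_pos: [0.6459, -0.063, 0.061]
tool_rot: [0.709, 0.705, 0.0, 0.001]
force: [-0.3, 0.8, -2.1]
finger_gap: 0.537
[ 0.64588569 -0.06300111  0.06101796] [-0.3108365   0.78970309 -2.08666457]
```

View pics/s12.png

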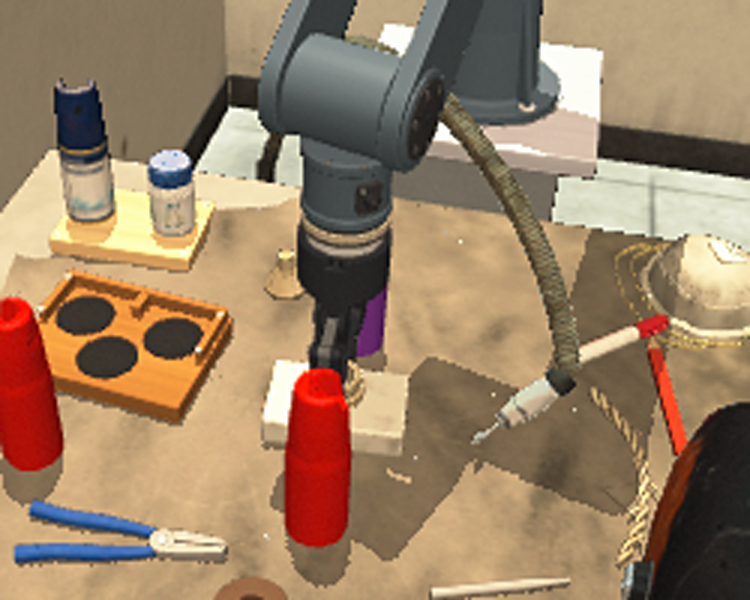

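View pics/w12.png

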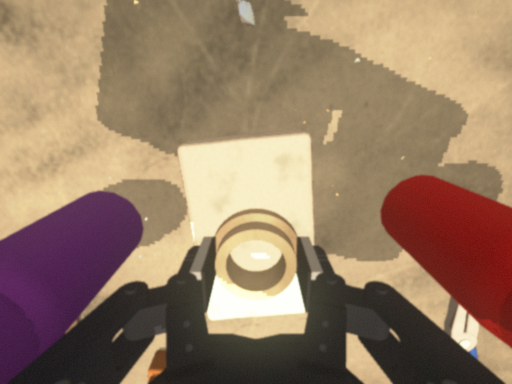

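The collar hovers over the block's middle (block from v=135 to 318, collar centre about (257,265)), clear of the purple and red cans. Easing it down.

```bash
python3 -m inch '[0,0,-0.4,0, 0,0,-0.15,0, 0,0,0,0]'; python3 -m inch '[0,0,-0.1,0, 0,0,-0.1,0, 0,0,0,0]'
```

```text
t: 25.18
tcp_pos: [0.6451, -0.0627, 0.0547]
tool_rot: [0.709, 0.705, -0.0, -0.0]
force: [0.4, -0.1, -2.2]
finger_gap: 0.537
t: 25.55
tcp_pos: [0.6454, -0.0628, 0.0529]
tool_rot: [0.709, 0.705, 0.0, 0.0]
force: [-0.4, -0.4, -2.0]
finger_gap: 0.534
```

```bash
python3 -m inch '[0,0,-0.1,0, 0,0,0,0]'; python3 -m inch '[0,0,-0.1,0, 0,0,0,0]'
```

```text
t: 25.8
tcp_pos: [0.6454, -0.0628, 0.0528]
tool_rot: [0.709, 0.705, 0.0, 0.0]
force: [-1.9, -0.4, 5.9]
finger_gap: 0.534
t: 26.05
tcp_pos: [0.6454, -0.0628, 0.0527]
tool_rot: [0.709, 0.705, 0.0, 0.0]
force: [-3.1, 0.3, 10.0]
finger_gap: 0.533
```

```bash
python3 -m inch '[0,0,0.15,0, 0,0,0,0]'; python3 -m inch '[0,0,0,0, 0,0,0,0, 0,0,0,0, 0,0,0,0]' 78; python3 -m inch '[0,0,0.5,0, 0,0,1.5,0, 0,0,3,0, 0,0,4,0, 0,0,4,0, 0,-2,0,0, 0,-4,0,0, 0,-4,0,0, 0,0,0,0, 0,0,0,0]';python3 - <<'E'
from h import *
s=manip.sense(); print(s["tcp_pos"],s["force"])
p,d=optics.snapshot("wrist"); cv2.imwrite("pics/w13.png",p[...,::-1]); np.savez("pics/w13.npz",p=p,d=d,pos=s["tcp_pos"],rot=s["tool_rot"])
M=wmat(s["tcp_pos"],s["tool_rot"])
W=world("wrist",d,M); 
h=cv2.cvtColor(p,cv2.COLOR_RGB2HSV).astype(int)
u,v=map(int,wproj(np.array([.645,-.063,.05]),M));print(u,v,W[v-3:v+3,u-3:u+3].reshape(-1,3).mean(0))
E
```

```text
t: 26.3
tcp_pos: [0.6454, -0.0628, 0.0528]
tool_rot: [0.709, 0.705, 0.0, 0.0]
force: [-0.8, 0.8, 4.7]
finger_gap: 0.537
t: 26.8
tcp_pos: [0.6453, -0.0628, 0.0522]
tool_rot: [0.709, 0.705, -0.0, -0.0]
force: [-0.4, 0.1, -0.5]
finger_gap: 0.78
t: 28.05
tcp_pos: [0.6446, -0.1629, 0.1818]
tool_rot: [0.709, 0.705, -0.0, -0.001]
force: [0.0, 0.1, -0.1]
finger_gap: 0.779
[ 0.64461369 -0.16286319  0.18183   ] [ 0.02907438  0.08152244 -0.13322477]
254 81 [ 0.64379492 -0.06092089  0.03161691]
```

View pics/w13.png

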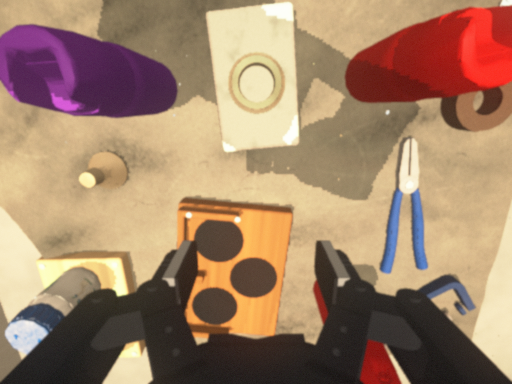

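The collar lies flat on the block: its ring centre is at (257,83), against the block's centre at (255,81), about 2 mm off. Now fetching the bottle back from the board.

```bash
python3 -m inch '[-1.5,-2,0,0, -3.5,-3,0,0, -5,-3,0,0, -5,-2.5,0,0, -4,-1.7,0,0, -1.8,-0.5,0,0, -0.6,0,0,0, 0,0,0,0, 0,0,0,0]' 100;python3 - <<'E'
from h import *
s=manip.sense(); print(s["tcp_pos"])
p,d=optics.snapshot("wrist"); cv2.imwrite("pics/w14.png",p[...,::-1])
E
```

```text
t: 29.22
tcp_pos: [0.4326, -0.2894, 0.1824]
tool_rot: [0.708, 0.706, 0.0, 0.0]
force: [0.7, 0.6, 0.4]
finger_gap: 0.996
[ 0.43255846 -0.28941456  0.18241188]
```

View pics/w14.png

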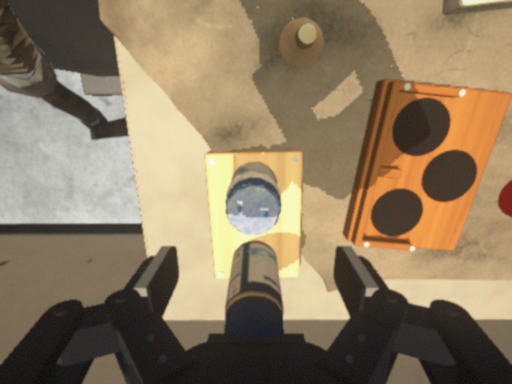

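```bash
python3 -m inch '[-0.15,0,-2,0, 0,0,-3,0, 0,0,-2.5,0, 0,0,-1.6,0, 0,0,-0.7,0, 0,0,-0.3,0, 0,0,0,0, 0,0,0,0]'; python3 -m inch '[0,0,0,0, 0,0,0,0, 0,0,0,0, 0,0,0,0, 0,0,0,0, 0,0,0,0, 0,0,0,0]' 0 25;  python3 -m inch '[0,0,0.5,0, 0,0,1,0, 0,0,2,0, 0,0,3,0, 0,0,3,0, 0,0,0.5,0, 0,0,0,0, 0,0,0,0]'
```

```text
t: 30.28
tcp_pos: [0.4301, -0.2901, 0.082]
tool_rot: [0.709, 0.705, 0.0, 0.001]
force: [-0.9, 0.8, 0.4]
finger_gap: 0.999
t: 31.15
tcp_pos: [0.43, -0.29, 0.0818]
tool_rot: [0.709, 0.705, -0.0, 0.0]
force: [0.4, 0.7, 4.7]
finger_gap: 0.532
t: 32.15
tcp_pos: [0.4291, -0.2892, 0.1802]
tool_rot: [0.709, 0.705, 0.0, -0.001]
force: [-1.1, 0.1, -0.9]
finger_gap: 0.524
```

```bash
python3 -m inch '[1.5,0,0,0, 3.5,0,0,0, 4.5,-0.6,0,0, 4,-1.5,0,0, 2,-1,0,0, 0.7,-0.4,0,0, 0,0,0,0, 0,0,0,0]';python3 - <<'E'
from h import *
s=manip.sense(); print(s["tcp_pos"])
p,d=optics.snapshot("wrist"); cv2.imwrite("pics/w15.png",p[...,::-1])
E
```

```text
t: 33.15
tcp_pos: [0.5908, -0.3241, 0.1809]
tool_rot: [0.709, 0.705, -0.0, -0.001]
force: [-0.4, 0.4, -0.9]
finger_gap: 0.532
[ 0.59078959 -0.32412785  0.18091963]
```

View pics/w15.png

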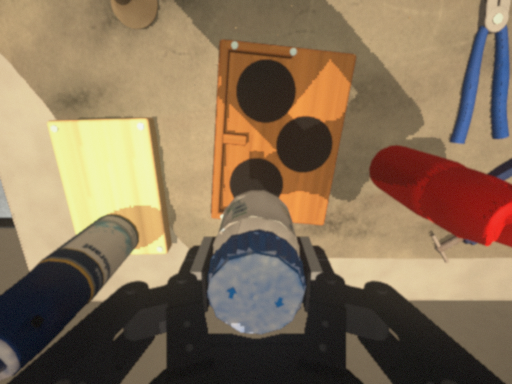

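The bottle hangs upright straight over its front-right seat. Lowering.

```bash
python3 -m inch '[0,-0.1,-2,0, 0,0,-3,0, 0,0,-2.4,0, 0,0,-1.4,0, 0,0,-0.6,0, 0,0,-0.3,0, 0,0,0,0, 0,0,0,0]';  python3 -m inch '[0,0,-0.1,0, 0,0,0,0]'
```

```text
t: 34.2
tcp_pos: [0.5923, -0.3261, 0.0852]
tool_rot: [0.709, 0.705, 0.0, 0.001]
force: [-0.3, -0.9, -0.1]
finger_gap: 0.532
t: 34.45
tcp_pos: [0.5918, -0.3258, 0.0836]
tool_rot: [0.709, 0.705, -0.0, 0.0]
force: [0.8, 0.8, -0.6]
finger_gap: 0.534
```

```bash
python3 -m inch '[-0.05,0.05,-0.1,0, 0,0,0,0]';  python3 -m inch '[0,0,-0.1,0, 0,0,0,0]'
```

```text
t: 34.7
tcp_pos: [0.5912, -0.3252, 0.0822]
tool_rot: [0.709, 0.705, -0.0, -0.0]
force: [-0.2, -0.0, -0.8]
finger_gap: 0.533
t: 34.95
tcp_pos: [0.5913, -0.3253, 0.0819]
tool_rot: [0.709, 0.705, -0.0, 0.0]
force: [-0.6, 1.5, 2.4]
finger_gap: 0.531
```

```bash
python3 -m inch '[0,0,0,0, 0,0,0,0, 0,0,0,0, 0,0,0,0]' 90; python3 -m inch '[0,0,1,0, 0,0,3,0, 0,0,5,0, 0,0,5,0, 0,0,5,0, -1,0,1,0, -4,-0.6,0,0, -4.5,-1.6,0,0, -4,-2,0,0, -1.8,-1.2,0,0, -0.6,-0.3,0,0, 0,0,0,0, 0,0,0,0]' 100;python3 - <<'E'
from h import *
s=manip.sense(); print(s["tcp_pos"])
p,d=optics.snapshot("wrist"); cv2.imwrite("pics/w16.png",p[...,::-1])
E
```

```text
t: 35.45
tcp_pos: [0.5913, -0.3253, 0.0812]
tool_rot: [0.709, 0.705, -0.0, -0.0]
force: [0.4, 1.0, 0.1]
finger_gap: 0.9
t: 37.08
tcp_pos: [0.433, -0.3817, 0.2811]
tool_rot: [0.709, 0.706, 0.0, -0.0]
force: [-0.5, 0.1, 1.1]
finger_gap: 0.998
[ 0.43296574 -0.3816644   0.28114782]
```

View pics/w16.png

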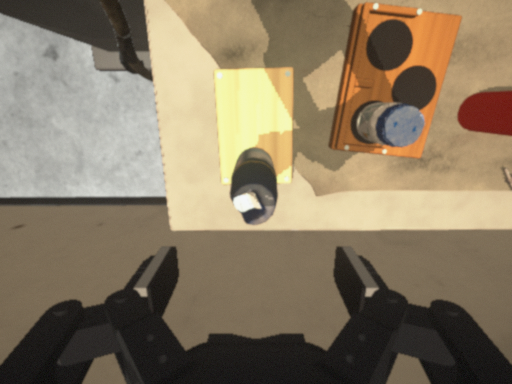

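The bottle stands on its seat at (390,122) and the can is below the gripper as before. Descending 14.1 cm to grip it.

```bash
python3 -m inch '[-0.1,0,-3,0, 0,0,-4,0, 0,0,-4,0, 0,0,-2,0, 0,0,-0.8,0, 0,0,-0.3,0, 0,0,0,0, 0,0,0,0]' 100 40; python3 -m inch '[0,0,0,0, 0,0,0,0, 0,0,0,0, 0,0,0,0, 0,0,0,0, 0,0,0,0, 0,0,0,0]' 0 40;  python3 -m inch '[0,0,0.5,0, 0,0,1,0, 0,0,2,0, 0,0,3,0, 0,0,3,0, 0,0,2,0, 0,0,0,0, 0,0,0,0]'
```

```text
t: 38.12
tcp_pos: [0.4317, -0.3828, 0.1413]
tool_rot: [0.709, 0.705, -0.0, 0.001]
force: [0.0, 0.6, -0.4]
finger_gap: 1.0
t: 39.0
tcp_pos: [0.4314, -0.3826, 0.141]
tool_rot: [0.709, 0.705, -0.0, 0.0]
force: [-0.6, 1.1, 6.5]
finger_gap: 0.521
t: 40.0
tcp_pos: [0.4308, -0.3816, 0.2545]
tool_rot: [0.709, 0.705, 0.0, -0.001]
force: [0.1, 0.5, -2.4]
finger_gap: 0.526
```

```bash
python3 -m inch '[0,1.3,0,0, 0,3,0,0, 1.2,4,0,0, 3,3.5,0,0, 4,2,0,0, 4,1,0,0, 3,0.2,0,0, 1.3,0,0,0, 0.5,0,0,0, 0,0,0,0, 0,0,0,0]';python3 - <<'E'
from h import *
s=manip.sense(); print(s["tcp_pos"])
p,d=optics.snapshot("wrist"); cv2.imwrite("pics/w17.png",p[...,::-1])
E
```

```text
t: 41.38
tcp_pos: [0.6002, -0.2325, 0.2553]
tool_rot: [0.709, 0.705, -0.0, -0.001]
force: [-0.2, -0.3, -2.2]
finger_gap: 0.527
[ 0.60017928 -0.23249955  0.25528679]
```

View pics/w17.png

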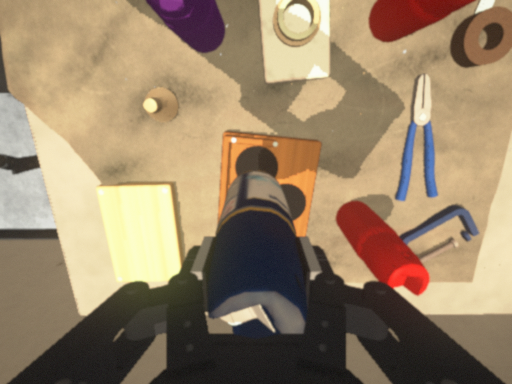

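```bash
python3 -m inch '[0,0,-3,0, 0,0,-3,0, 0,0,-2.5,0, 0,0,-1.6,0, 0,0,-0.7,0, 0,0,-0.3,0, 0,0,0,0, 0,0,0,0]';  python3 -m inch '[0,0,-0.1,0, 0,0,0,0]'
```

```text
t: 42.42
tcp_pos: [0.6018, -0.2325, 0.1452]
tool_rot: [0.709, 0.705, 0.0, 0.001]
force: [0.5, -0.5, -2.3]
finger_gap: 0.527
t: 42.68
tcp_pos: [0.6014, -0.2323, 0.1436]
tool_rot: [0.709, 0.705, 0.0, 0.0]
force: [0.0, -0.1, -2.3]
finger_gap: 0.526
```

```bash
python3 -m inch '[-0.05,0.05,-0.1,0, 0,0,0,0]';  python3 -m inch '[0,0,-0.1,0, 0,0,0,0]';  python3 -m inch '[0,0,-0.1,0, 0,0,0,0]'
```

```text
t: 42.92
tcp_pos: [0.6007, -0.2317, 0.1422]
tool_rot: [0.709, 0.705, -0.0, -0.0]
force: [-0.1, -0.4, -2.0]
finger_gap: 0.529
t: 43.18
tcp_pos: [0.6008, -0.2318, 0.1412]
tool_rot: [0.709, 0.705, -0.0, -0.0]
force: [-0.2, 0.1, -2.7]
finger_gap: 0.523
t: 43.42
tcp_pos: [0.6009, -0.2319, 0.1411]
tool_rot: [0.709, 0.705, -0.0, 0.0]
force: [-1.5, 0.4, 2.9]
finger_gap: 0.523
```

```bash
python3 -m inch '[0,0,0,0, 0,0,0,0, 0,0,0,0, 0,0,0,0]' 90; python3 -m inch '[0,0,1,0, 0,0,3,0, 0,0,5,0, 0,0,5,0, 0,0,5,0, -2,0,2,0, -5,0,0,0, -5,0,0,0, -5,0,0,0, -2,0,0,0, 0,0,0,0, 0,0,0,0]' 100;python3 - <<'E'
from h import *
s=manip.sense(); print(s["tcp_pos"],s["force"])
p,d=optics.snapshot("wrist"); cv2.imwrite("pics/w18.png",p[...,::-1])
p,d=optics.snapshot("scene"); cv2.imwrite("pics/s18.png",cv2.resize(p[130:310,130:370],None,fx=3.3,fy=3.3,interpolation=2)[...,::-1])
p,d=optics.snapshot("top"); cv2.imwrite("pics/t18.png",cv2.resize(p[140:270,220:380],None,fx=4.5,fy=4.5,interpolation=2)[...,::-1])
W=world("top",d)
for nm,(r0,r1,c0,c1),lo,hi,z in [("can",(160,200,280,322),.168,.21,.183),("bottle",(168,200,318,350),.096,.12,.106)]:
    m=np.zeros(d.shape,np.uint8); m[r0:r1,c0:c1]=((W[...,2]>lo)&(W[...,2]<hi))[r0:r1,c0:c1]
    n,l,st,_=cv2.connectedComponentsWithStats(m); k=l==1+st[1:,4].argmax(); ct=max(cv2.findContours(k.astype(np.uint8),0,2)[0],key=cv2.contourArea)[:,0]
    P=np.array([ray("top",u,v,z)[:2] for u,v in ct])*1000; print(nm,k.sum(),np.median(W[k],0).round(4),cv2.minEnclosingCircle(P.astype(np.float32)))
E
```

```text
t: 43.92
tcp_pos: [0.6009, -0.2318, 0.1403]
tool_rot: [0.709, 0.705, 0.0, 0.0]
force: [-0.4, -0.3, -0.4]
finger_gap: 0.904
t: 45.42
tcp_pos: [0.4122, -0.2324, 0.3509]
tool_rot: [0.709, 0.705, 0.0, 0.001]
force: [0.4, 0.3, -0.2]
finger_gap: 0.998
[ 0.41224814 -0.23244163  0.35085162] [ 0.36567114  0.28351666 -0.19815297]
can 153 [ 0.6043 -0.231   0.1806] ((599.1966552734375, -233.41810607910156), 21.412641525268555)
bottle 199 [ 0.5918 -0.3247  0.1054] ((591.4578857421875, -323.5996398925781), 23.2449893951416)
```

View pics/s18.png

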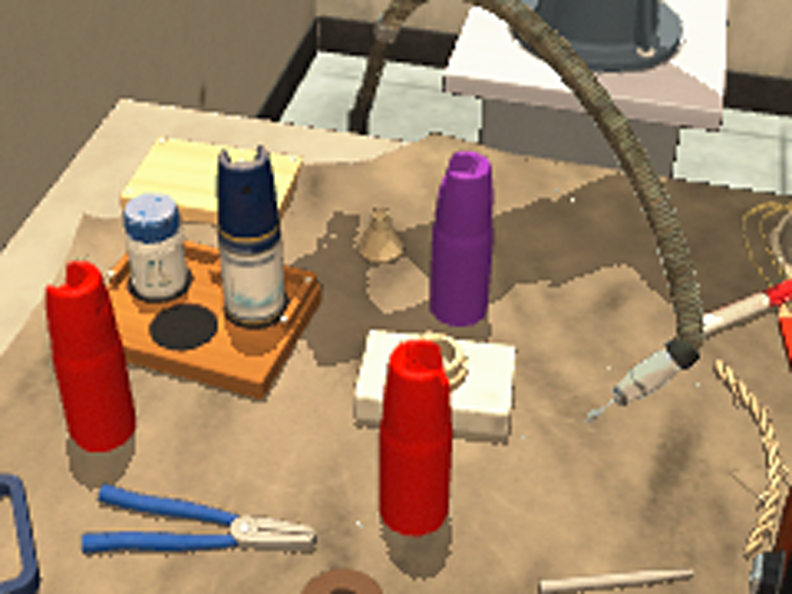

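View pics/t18.png

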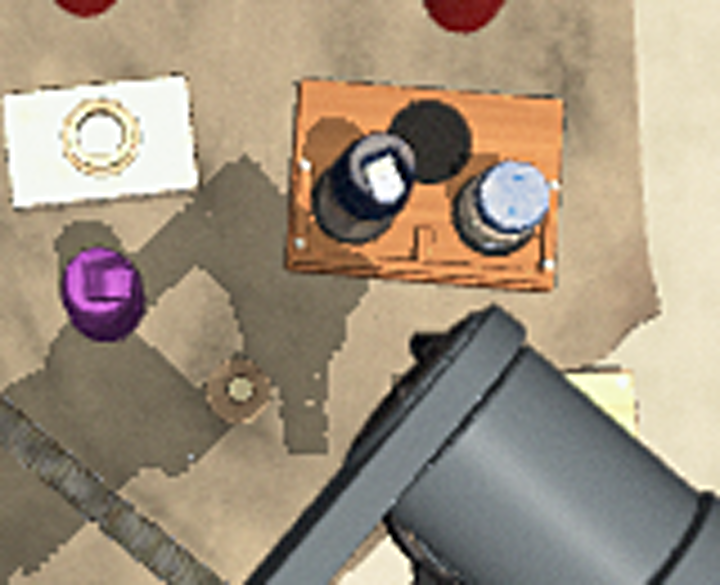

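View pics/w18.png

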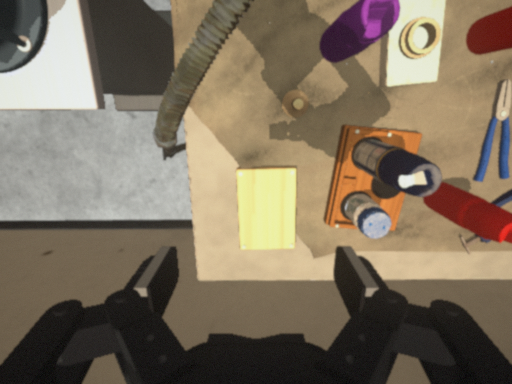

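Everything is in place: can and bottle are on their seats, upright and within about 1.5 mm of where they started. The collar is centred on the block at (102,138), against the block's centre at (100,141). The sprue hasn't moved and the gripper is clear, so I'm handing in.

```bash
python3 -c "
from station import job,manip
print(manip.sense()['t'],job.sign_off())"
```

```text
the job is handed in; nothing more can be done
45.575 None
```

The job is done and handed in at about 45.6 s of the 125 s allowed. I moved the can and then the bottle to the plywood board, and laid the collar on the middle of the plaster block. Then I put the bottle and then the can back on their own seats.

**Last checks**
- **Can and bottle:** the final pictures show both upright. In the top view they are within about 2 mm of where they started.
- **Collar:** it lies flat, about 1 to 2 mm from the block's centre.
- **Bystanders and gripper:** the sprue is in its original place. I never worked near the vine and did not check it on its own. The gripper is open and clear of everything.
- **Forces:** the largest reading was about 10 N, when I set the collar down.

**What disagreed or failed**
- The top and wrist cameras differed by up to 2–5 mm; I averaged them, and the grasps came out centred.
- One colour mask for the bottle cap failed, so I used the top-view position instead.
- The fingers held the collar by its upper step (about 46 mm) instead of the 52 mm outside, but it lifted level and stayed firm.

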